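Scan the blue-lidded detergent tub in the laundry room

ROBOT

A 7-joint arm with a two-finger parallel gripper is mounted at the origin on the work surface. World frame = base frame: x ahead of the robot, y to its left, z up, the work surface at z = 0. Lengths are in m, angles in rad, forces in N, time in s.
With the tool pointing down it reaches from about 0.4 to 0.85 m from the base axis. Payload 6.9 kg.
Tool frame: the origin (TCP) lies where the fingers leave the gripper's body, on its centre line; the fingertips stand 73 mm ahead of it and the grasp point (between the pads) lies 54 mm ahead of it; z points along the fingers, y is the line along which they close (so a half turn about z gives the same grasp; the last joint's range is limited). The gripper opens to 85 mm and grips with 20 to 120 N. Pads are 22 mm wide; open, the fingers measure 114 mm over their backs; the gripper's body (76 mm by 85 mm) begins 54 mm behind the grasp point. The pads swing forward as they close: fully open they stand 13 mm farther back than shut.
Start: joints at [1.216, 0.507, -0.238, 1.5, 0.126, 1.149, -0.155], TCP at [0.278, -0.56, 0.304] pointing down, gripper open.
Joint ranges: [-3.08, 3.08], [-0.24, 2.05], [-1.43, 1.35], [0, 2.5], [-1.52, 4.66], [0.17, 1.96], [-2.89, 2.89]. Speed limits (rad/s): [2.39, 2.39, 3.14, 3.14, 3.14, 3.14, 3.14].

INTERFACE

Orientations are given as a unit quaternion [x, y, z, w].
In Python, from plant import bot gives the robot as it stands.
- The arm moves only by the tool send_rows, never from a script. Its argument "plan" is text: rows parted by semicolons, each of 7 numbers parted by spaces: the shift along the tool's x, y, z in fractions of the full range, 1 being 800 mm, then the turn, a rotation vector about the tool's x, y, z in normalised numbers (1 is 90 degrees), then the finger opening in mm, from 0 to 85.4. A call has 1 to 20 rows; each row is the pose to reach, as a shift and turn from the pose commanded when the call began, along the tool's axes at that moment; what a row does not reach only later rows make up. A row lasts 1/10 s, in which the tool goes at most 50 mm and 8.59 degrees, less where a joint would pass 70% of its speed; a pose out of reach is approached as far as the arm can. A call with a gripper value outside its range is refused whole. The fingers move at their own pace and stop on an object; "squeeze" is the grip in N (left out, the last holds). Time passes only in rows, so rows that repeat a pose let the fingers close. It gives the time, the measured TCP pose, the force, the opening and the grip force at its end, in the units of the state.
- bot.observe(): the state, without advancing time (a new reading comes with each control period).
- bot.grab_frame(name): name is "scene" or "top" or "wrist"; returns a dict with "frame" (420x560x3 uint8, blue, green, red), "depth" (420x560 float32, m along the optical axis (not along the pixel's ray), 0 where there is no reading), "vertical_fov" (degrees; the focal length in pixels is half the picture's height over the tangent of half this angle, whatever the lens; pixels are square), "cx", "cy" (the principal point, pixels), "extrinsics" (4x4, takes a point from camera to world coordinates); the wrist camera has in their place "hand_eye" (4x4, takes a point from camera to tool coordinates, whose origin is the TCP and whose axes are the flange's). Camera axes: x right, y down, z forward; pixel columns grow to the right and rows downward; lengths in m; the calibration is good to about 2 mm. A picture is of the moment at which its call begins: read the wrist's pose just before it.
- bot.finish_job(): hands the job in; it is judged then, once.
Trained networks look in a picture, given as the dict that the camera call returned (one of the last four; its "shot" number tells which), for a name from the list of things; names that differ only in an ending like _2 or _b are one class to them, and where a whole thing is asked for, a point or a joint stands for the part that bears it (a point fixed in the world has none). Each returns a list of dicts, best first, with "score" (0 to 1); they miss things now and then, are a little off and sometimes report something else, mostly with a low value. They report only what shows in the picture. A call takes as long as a camera call.
- bot.recognise(picture, label): "rect" ([left, top, width, height] in pixels, round what is visible of it).
- bot.mark_of(picture, label): "uv" ([column, row] in pixels: a listed point, or the origin of a listed thing).
The state is a dict: "time_s": time; "qpos": joint angles; "qvel": joint speeds; "joint_efforts": joint torques, N m; "eef_pos": TCP position; "ee_rot": TCP orientation; "force": force on the tool from outside, world axes, zero at the start; "ft_torque": the same for the moment, N m; "finger_gap": opening from 0.0 (shut) to 1.0 (fully open); "grip_force": force on a finger pad.
Only numpy, scipy, OpenCV 4.12 (cv2) and the standard library are available. Lean on these libraries where they do the work, as an engineer would, in place of code of your own. Each camera call takes 0.05 s, during which the arm holds its last target. There are 200 camera calls.

TASK

Pick up the barcode scanner from its dock and hold it nose-down, still, about 6 cm straight above the barcode label on the lid of the blue-lidded detergent tub, with the long side of its nose along the long side of the label, for at least two seconds. Then set it gently back upright in its dock and let go. Leave the blue-lidded and the orange-lidded tub where they stand.

Things in the scene. Friction and masses are not known exactly. Their poses are not given: they have to be found in the camera images.
- scanner: Barcode scanner, 150 mm tall, 0.24 kg, upright on its nose in the dock. Nose: black with a red band, 64 (x) by 48 (y) by 36 mm high, scanning out of its underside. Above it a grey handle, 42 (x) by 34 mm (y), yellow trigger on +x: grasp from above across the 34 mm, 115 mm above the underside. Origin: centre of the underside, beam along -z; x: long side of the nose; z up the handle.
- dock: Low white tray with a black mat, fixed to the table: 110 mm (x) by 90 mm (y), walls 5 mm thick and 14 mm high, inner floor 5 mm above the table, 100 by 80 mm inside. The scanner stands on its inner floor. Origin: centre of its underside, on the table; z up.
- blue_label (a point): Centre of the white barcode label, 66 mm (x) by 38 mm (y), flat on the blue lid of a loose 0.9 kg white tub, 96 mm above the table. Lid 114 (x) by 86 mm (y). x: long side of the label (either way round serves), z up. Other containers nearby, up to 96 mm high, with other colours, are not to be scanned; a heavy jug at the far left is 200 mm high.
- orange_tub: Loose tub of the same shape, size and label as the blue-lidded one but with an orange lid; not to be scanned or shifted. Origin: centre of its underside, on the table; x its long side, z up.

How it is judged:
By the outcome, as a careful person would: the job done as asked, in the order asked, and still so for the second after the job is handed in, with the robot touching nothing.
It also fails if it takes over 46 s, if anything falls off the work surface, if the arm or the gripper's body presses on something with over 40 N, if the wrist force passes 120 N, or if a joint passes its speed limit or range.

## Working session

There is one attempt and no reset: what is moved stays moved. The work goes in short steps, Python scripts to look and compute and a tool call to move; the robot and the scene stay as the last step left them, time stands still between calls to the robot, and variables do not carry over. Pictures are saved under pics/ and viewed, at most 10 in all, crops included, and the job is handed in when it is done.

Besides the shell and the picture viewer there is one more tool, called after "Emit:" by a JSON object that holds its "fn" and its "kwargs". send_rows: Moves the arm, as the interface text tells. Its arguments: {"type":"object","properties":{"plan":{"type":"string"},"squeeze":{"type":"number"}},"required":["plan"]}

```bash
mkdir -p pics; cat > h.py <<'E'
import numpy as np, cv2
from plant import bot
from scipy.spatial.transform import Rotation as R
def T(p):
    M=np.eye(4); s=bot.observe(); M[:3,:3]=R.from_quat(s["ee_rot"]).as_matrix(); M[:3,3]=s["eef_pos"]; return M
def snap(name,save=None):
    M=T(0); p=bot.grab_frame(name)
    p["E"]=np.array(p["extrinsics"]) if "extrinsics" in p else M@np.array(p["hand_eye"])
    if save: cv2.imwrite("pics/"+save,p["frame"])
    return p
def world(p):
    h,w=p["depth"].shape; f=h/2/np.tan(np.radians(p["vertical_fov"])/2)
    v,u=np.mgrid[:h,:w]; d=p["depth"]
    c=np.stack([(u-p["cx"])/f*d,(v-p["cy"])/f*d,d],-1)
    W=c@p["E"][:3,:3].T+p["E"][:3,3]; W[d==0]=np.nan; return W
E
python3 - <<'E'
from h import *
s=bot.observe(); print(s)
ims=[]
for n in ["top","scene"]:
    p=snap(n); W=world(p); ims.append(p["frame"])
    print(n,p["vertical_fov"],p["cx"],p["cy"],p["E"].round(3).tolist())
    for l in ["scanner","dock","blue_label","orange_tub"]:
        for r in bot.mark_of(p,l)[:3]:
            u,v=np.round(r["uv"]).astype(int); print(l,"mark",r["score"],u,v,W[v,u].round(3) if 0<=v<420 and 0<=u<560 else "")
        for r in bot.recognise(p,l)[:2]: print(l,"rect",r["score"],np.round(r["rect"]))
cv2.imwrite("pics/top.png",ims[0]);cv2.imwrite("pics/scene.png",ims[1])
E
```

```text
{'time_s': 0.0, 'qpos': array([ 1.21546615,  0.50833738, -0.23746983,  1.50112838,  0.12565676,
        1.14886272, -0.1548138 ]), 'qvel': array([-7.91247187e-04, -1.07925515e-03, -7.18671939e-04,  2.05070310e-04,
        5.28020551e-06, -4.60946018e-04, -3.35202328e-04]), 'joint_efforts': array([-4.17138071e-04, -6.20599866e+01, -2.18675002e+00, -2.49647337e+01,
        1.26407045e-02,  1.21243033e-02,  2.38838027e-05]), 'eef_pos': array([ 0.27768951, -0.55951841,  0.30302945]), 'ee_rot': array([ 9.73578473e-01,  2.28351016e-01, -2.07840112e-04, -8.52778005e-04]), 'force': array([-0.65427174, -0.42256393,  0.12889528]), 'ft_torque': array([0.04657353, 0.01066575, 0.00202077]), 'grip_force': 0.0, 'finger_gap': 1.0016305173092217}
top 42.58840201459725 277.6464136593797 204.71048556426933 [[-0.009, -0.972, 0.236, 0.351], [-1.0, 0.008, -0.005, -0.011], [0.003, -0.236, -0.972, 1.017], [0.0, 0.0, 0.0, 1.0]]
scanner mark 0.63 444 231 [ 0.531 -0.315  0.066]
scanner rect 0.56 [428. 200.  55.  51.]
scanner rect 0.22 [ 96. 221.  61.  73.]
dock mark 0.97 444 229 [ 0.535 -0.316  0.063]
dock rect 0.56 [412. 198.  65.  67.]
blue_label mark 0.63 216 160 [0.658 0.094 0.096]
blue_label rect 0.81 [179. 124.  72.  80.]
orange_tub mark 0.76 132 259 [0.481 0.235 0.095]
orange_tub rect 0.75 [ 94. 223.  64.  68.]
scene 44.39685294199048 277.89414565816764 206.96587285235444 [[-0.767, 0.444, -0.464, 1.041], [0.642, 0.549, -0.536, 0.534], [0.016, -0.708, -0.706, 0.831], [0.0, 0.0, 0.0, 1.0]]
scanner mark 0.58 205 162 [ 0.55  -0.306  0.025]
scanner rect 0.86 [190. 106.  31.  63.]
dock mark 0.61 203 162 [ 0.556 -0.305  0.03 ]
dock rect 0.72 [172. 148.  56.  36.]
blue_label mark 0.93 279 266 [0.655 0.095 0.097]
blue_label rect 0.56 [244. 248.  70.  67.]
orange_tub mark 0.55 398 302 [0.541 0.28  0.088]
orange_tub rect 0.93 [367. 250.  79.  80.]
orange_tub rect 0.48 [173. 148.  59.  36.]
```

View pics/top.png

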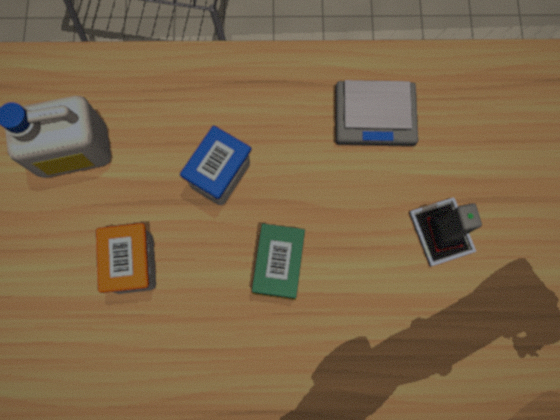

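View pics/scene.png

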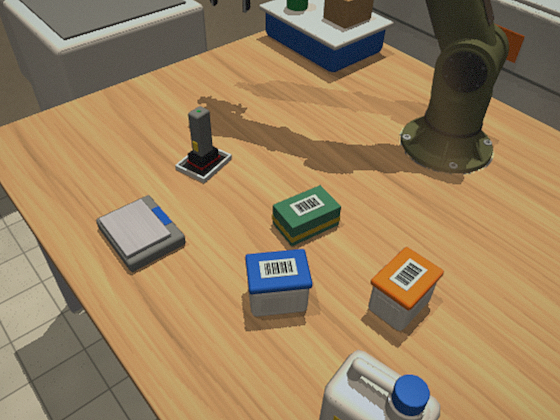

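The top view shows the scanner in its dock: nose about (447,228), handle top about (470,216). The blue label is at (216,160), orange at (122,257), green at (279,260), and the jug is far left. The scene view agrees, with the yellow trigger facing the camera's lower left at (194,146). Next I'll measure the handle, dock and label axes.

```bash
python3 - <<'E'
from h import *
def rect(P):
    P=P[:,:2]; r=cv2.minAreaRect((P*1000).astype(np.float32)); b=cv2.boxPoints(r)
    e=[b[1]-b[0],b[2]-b[1]]; l=max(e,key=np.linalg.norm)
    return np.round(r[0],1),np.round(r[1],1),"long ang",round(np.degrees(np.arctan2(l[1],l[0]))%180,1)
for n in ["top","scene"]:
    p=snap(n); W=world(p); f=p["frame"].astype(int); hsv=cv2.cvtColor(p["frame"],cv2.COLOR_BGR2HSV)
    near=lambda c,r: np.linalg.norm(W[...,:2]-np.array(c),axis=-1)<r
    m=near((.54,-.315),.1); z=W[...,2]
    top=m&(z>.150); print(n,"handle top",top.sum(),np.nanmedian(z[top]),rect(W[top]))
    hd=m&(z>.06); print(" handle all",rect(W[hd]))
    nose=m&(z>.012)&(z<.041)&(f.max(-1)<120);
    wall=m&(z>.006)&(z<.022)&(f.min(-1)>110); print(" dock",wall.sum(),rect(W[wall]))
    red=m&(hsv[...,1]>150)&((hsv[...,0]<8)|(hsv[...,0]>172))&(f[...,2]>60)&(z>.012)&(z<.06); print(" red",red.sum(),rect(W[red]) if red.sum()>5 else "")
    yel=m&(hsv[...,1]>120)&(abs(hsv[...,0].astype(int)-27)<8)&(z>.05); print(" yellow",yel.sum(),W[yel].mean(0) if yel.any() else "")
    nb=near((.658,.094),.09)&(z>.085)&(z<.11)
    lid=nb&(hsv[...,0]>95)&(hsv[...,0]<130)&(hsv[...,1]>120)
    lab=nb&(hsv[...,1]<90)&near((.658,.094),.045); print(" lid",rect(W[lid]),"label",rect(W[lab]),np.nanmedian(z[lab]))
    o=(z>.085)&(z<.11)&near((.49,.25),.09); print(" orange",rect(W[o]))
    if n=="scene": 
        c=p["frame"][80:200,150:260]; c2=cv2.resize(c,None,fx=5,fy=5,interpolation=cv2.INTER_CUBIC)
    else: c1=cv2.resize(p["frame"][180:280,395:495],(550,600),interpolation=cv2.INTER_CUBIC)[:, :250*2]
cv2.imwrite("pics/crop.png",cv2.resize(np.hstack([cv2.resize(c1,(400,480)),cv2.resize(c2,(400,480))]),(800,480)))
E
```

```text
top handle top 501 0.15541100505940664 (array([ 539.2, -329.6]), array([41.8, 33.9]), 'long ang', np.float32(11.2))
 handle all (array([ 540.3, -328.9]), array([44.6, 34.9]), 'long ang', np.float32(11.4))
 dock 404 (array([ 542. , -329.7]), array([110.2,  93.6]), 'long ang', np.float32(17.0))
 red 11 (array([ 525.1, -317.4]), array([77.9, 38. ]), 'long ang', np.float32(47.4))
 yellow 4 [ 0.53684256 -0.31362645  0.10177988]
 lid (array([656.6,  95.3]), array([ 83.6, 111.5]), 'long ang', np.float32(147.9)) label (array([658.1,  95.9]), array([86.1, 67.8]), 'long ang', np.float32(57.0)) 0.09731046604376492
 orange (array([485.7, 255.3]), array([114.6,  87.3]), 'long ang', np.float32(5.8))
scene handle top 169 0.15493954716070757 (array([ 540.6, -330.3]), array([45. , 34.2]), 'long ang', np.float32(7.6))
 handle all (array([ 540.9, -329.7]), array([48.3, 36.2]), 'long ang', np.float32(8.6))
 dock 210 (array([ 540.7, -330.5]), array([114.1,  94.5]), 'long ang', np.float32(18.4))
 red 56 (array([ 546.4, -315.6]), array([38.8, 80.1]), 'long ang', np.float32(155.8))
 yellow 47 [ 0.56146423 -0.32546199  0.06991151]
 lid (array([659. ,  96.5]), array([ 84.4, 111.8]), 'long ang', np.float32(147.6)) label (array([651.6,  85.6]), array([62.7, 67.4]), 'long ang', np.float32(148.9)) 0.09588881394261262
 orange (array([486.5, 253.6]), array([116.1,  86.9]), 'long ang', np.float32(5.7))
```

View pics/crop.png

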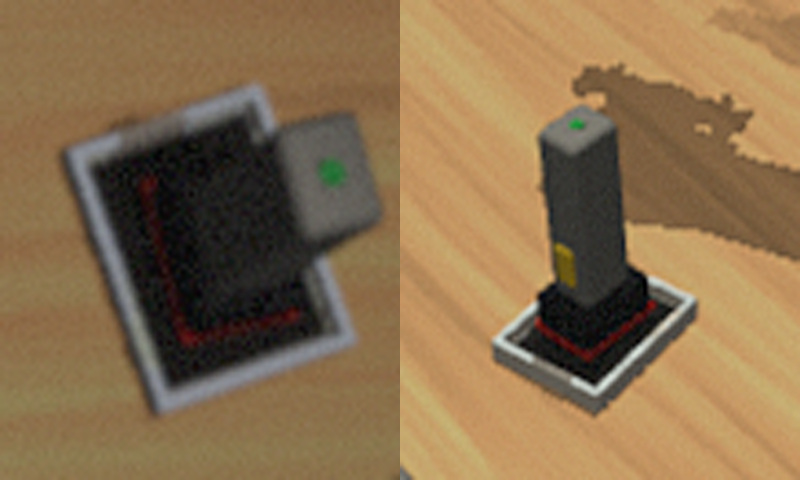

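The crop agrees with the fits: the handle is at about 10.5° yaw, centred at (540,-330) mm, with the trigger on +x. It stands slightly askew in the dock, which is at about 17.5°. I'll refine the label and compute the first move.

```bash
cat >> h.py <<'E'
def go(x,y,z,yaw,base=None):
    """shift mm (tool axes) and tool-axis rotvec deg to the world target, tool down, tool x at yaw deg"""
    M=T(0) if base is None else base
    Rt=R.from_euler("z",yaw,degrees=True).as_matrix()@np.diag([1,-1,-1])
    d=M[:3,:3].T@(np.array([x,y,z])-M[:3,3])
    print("go",(d*1000).round(1),R.from_matrix(M[:3,:3].T@Rt).as_rotvec(degrees=True).round(2))
E
python3 - <<'E'
from h import *
for n in ["top","scene"]:
    p=snap(n); W=world(p); z=W[...,2]; hsv=cv2.cvtColor(p["frame"],cv2.COLOR_BGR2HSV)
    nb=(np.linalg.norm(W[...,:2]-[.657,.0955],axis=-1)<.075)&(z>.085)
    blue=(nb&(hsv[...,0]>100)&(hsv[...,0]<130)&(hsv[...,1]>120)).astype(np.uint8)
    # label = hole inside the blue lid
    cs,h=cv2.findContours(blue,cv2.RETR_CCOMP,cv2.CHAIN_APPROX_NONE)
    i=max([i for i in range(len(cs)) if h[0][i][3]>=0],key=lambda i:cv2.contourArea(cs[i]))
    P=(W[cs[i][:,0,1],cs[i][:,0,0],:2]*1000).astype(np.float32); P=P[~np.isnan(P).any(1)]
    r=cv2.minAreaRect(P); print(n,r)
go(.540,-.330,.260,10.5); go(.540,-.330,.174,10.5)
E
```

```text
top ((658.5294189453125, 96.30143737792969), (45.80772399902344, 72.52538299560547), 57.373111724853516)
scene ((657.1736450195312, 94.44708251953125), (48.071807861328125, 71.44140625), 57.9822998046875)
go [336.9 -89.3  43.9] [-0.  -0.  15.9]
go [336.9 -89.3 129.9] [-0.  -0.  15.9]
```

The rows are not in the units I measure in: shifts go in shares of 800 mm and turns go in shares of 90 degrees. I convert before sending: 337 mm / 800 = 0.4213, 325 mm / 800 = 0.4063, 15.9 degrees / 90 = 0.1767.

Emit:
{"fn": "send_rows", "kwargs": {"plan": "0.0425 -0.0113 0.005 0 0 0.0178 85;0.0838 -0.0225 0.0113 0 0 0.0356 85;0.1263 -0.0338 0.0163 0 0 0.0533 85;0.1688 -0.045 0.0225 0 0 0.0711 85;0.2113 -0.0563 0.0275 0 0 0.0889 85;0.2525 -0.0675 0.0325 0 0 0.1056 85;0.295 -0.0788 0.0388 0 0 0.1222 85;0.3375 -0.0888 0.0438 0 0 0.1411 85;0.3788 -0.1 0.05 0 0 0.1589 85;0.4063 -0.1075 0.0538 0 0 0.1711 85;0.4213 -0.1113 0.055 0 0 0.1767 85;0.4213 -0.1113 0.055 0 0 0.1767 85;0.4213 -0.1113 0.055 0 0 0.1767 85;0.4213 -0.1113 0.055 0 0 0.1767 85"}}

```text
time_s: 2.5
eef_pos: [0.5388, -0.3321, 0.2601]
ee_rot: [0.996, 0.09, -0.0, 0.001]
force: [-0.4, -0.4, -0.1]
finger_gap: 0.994
grip_force: 0.0
```

```bash
python3 - <<'E'
from h import *
s=bot.observe(); print(s["time_s"],s["eef_pos"],s["qpos"].round(2),s["qvel"].round(3))
p=snap("wrist","w1.png"); W=world(p); z=W[...,2]
m=(z>.150)&(z<.162)&(np.linalg.norm(W[...,:2]-[.54,-.33],axis=-1)<.05)
r=cv2.minAreaRect((W[m][:,:2]*1000).astype(np.float32)); print(m.sum(),r,np.median(z[m]))
go(.540,-.330,.174,10.5)
E
```

```text
2.5 [ 0.5388402  -0.33211416  0.26011914] [ 0.63  0.55 -0.19  1.54  0.12  1.06 -0.98] [ 0.003 -0.    -0.004 -0.001 -0.002 -0.001 -0.004]
4538 ((538.9275512695312, -331.47198486328125), (41.14906311035156, 33.5889892578125), 11.646925926208496) 0.15432859388996478
go [ 1.4 -1.8 86.1] [ 0.05  0.03 -0.14]
```

View pics/w1.png

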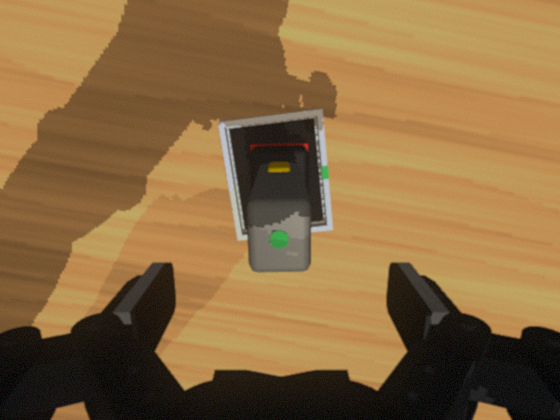

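The wrist view shows the handle top centred at (279,240), squarely between the open fingers, with the trigger at (279,167) on the +x side. Descending and gripping.

In the tool's units: 86 mm / 800 = 0.1075, 84 mm / 800 = 0.105, -0.8 degrees / 90 = -0.0089.

Emit:
{"fn": "send_rows", "kwargs": {"plan": "0.0008 -0.001 0.015 0 0 -0.0089 85;0.0008 -0.001 0.0338 0 0 -0.0089 85;0.0008 -0.001 0.0538 0 0 -0.0089 85;0.0008 -0.001 0.0725 0 0 -0.0089 85;0.0008 -0.001 0.0875 0 0 -0.0089 85;0.0008 -0.001 0.0988 0 0 -0.0089 85;0.0008 -0.001 0.105 0 0 -0.0089 85;0.0008 -0.001 0.1075 0 0 -0.0089 85;0.0008 -0.001 0.1075 0 0 -0.0089 85;0.0008 -0.001 0.1075 0 0 -0.0089 85;0.0008 -0.001 0.1075 0 0 -0.0089 60;0.0008 -0.001 0.1075 0 0 -0.0089 45;0.0008 -0.001 0.1075 0 0 -0.0089 38;0.0008 -0.001 0.1075 0 0 -0.0089 25;0.0008 -0.001 0.1075 0 0 -0.0089 25;0.0008 -0.001 0.1075 0 0 -0.0089 25;0.0008 -0.001 0.1075 0 0 -0.0089 25;0.0008 -0.001 0.1075 0 0 -0.0089 25", "squeeze": 45}}

```text
time_s: 4.35
eef_pos: [0.5407, -0.3294, 0.1741]
ee_rot: [0.995, 0.098, 0.0, 0.0]
force: [0.3, 1.0, 2.7]
finger_gap: 0.392
grip_force: 46.0
```

```bash
python3 - <<'E'
from h import *
s=bot.observe(); print(s)
M=T(0); print("tool yaw",np.degrees(np.arctan2(M[1,0],M[0,0])))
E
```

```text
{'time_s': 4.35, 'qpos': array([ 0.61832987,  0.63809732, -0.18245069,  1.64339892,  0.14150497,
        0.87267854, -0.99367184]), 'qvel': array([-2.47362045e-03, -1.13281147e-03, -7.07844849e-05,  6.62981037e-04,
        5.72568039e-04, -9.12214745e-04, -1.77839994e-03]), 'joint_efforts': array([-6.01668180e-04, -6.46698904e+01, -1.63279440e+00, -2.03751075e+01,
        1.23220515e-01, -2.47904928e-01,  1.05540952e-02]), 'eef_pos': array([ 0.54071511, -0.3293936 ,  0.17410972]), 'ee_rot': array([9.95143102e-01, 9.84386844e-02, 1.59969098e-04, 7.91042147e-05]), 'force': array([0.27888527, 0.97210817, 2.74054294]), 'ft_torque': array([ 0.21827255,  0.13330524, -0.04337322]), 'grip_force': 46.01811468601227, 'finger_gap': 0.39204212507332287}
tool yaw 11.298541956348497
```

```bash
python3 - <<'E'
from h import *
go(.6578,.0954,.335,-32.3); go(.6578,.0954,.325,-32.3)
E
```

```text
go [ 198.1 -393.6 -160.9] [ 0.00e+00 -2.00e-02  4.36e+01]
go [ 198.1 -393.6 -150.9] [ 0.00e+00 -2.00e-02  4.36e+01]
```

In the tool's units: -161 mm / 800 = -0.2013, -157 mm / 800 = -0.1963.

Emit:
{"fn": "send_rows", "kwargs": {"plan": "0 0 -0.0025 0 0 0 25;0 0 -0.0075 0 0 0 25;0 0 -0.0163 0 0 0 25;0 0 -0.0288 0 0 0 25;0 0 -0.045 0 0 0 25;0 0 -0.065 0 0 0 25;0 0 -0.0875 0 0 0 25;0 0 -0.11 0 0 0 25;0 0 -0.1325 0 0 0 25;0 0 -0.1538 0 0 0 25;0 0 -0.1725 0 0 0 25;0 0 -0.1863 0 0 0 25;0 0 -0.1963 0 0 0 25;0 0 -0.2013 0 0 0 25;0 0 -0.2013 0 0 0 25;0 0 -0.2013 0 0 0 25"}}

```text
time_s: 5.95
eef_pos: [0.5404, -0.3293, 0.3342]
ee_rot: [0.995, 0.098, -0.0, -0.0]
force: [0.2, 0.5, -1.9]
finger_gap: 0.392
grip_force: 45.3
```

```bash
python3 - <<'E'
from h import *
s=bot.observe(); print(s["time_s"],s["eef_pos"],s["finger_gap"],s["grip_force"],s["force"])
go(.6578,.0954,.335,-32.3)
E
```

```text
5.95 [ 0.54042068 -0.32926223  0.33424245] 0.39216000112871474 45.34685254096985 [ 0.23744781  0.51098919 -1.89738894]
go [ 198.3 -393.4   -0.6] [-2.00e-02  6.00e-02  4.36e+01]
```

In the tool's units: -393 mm / 800 = -0.4913, 198 mm / 800 = 0.2475, 43.6 degrees / 90 = 0.4844.

Emit:
{"fn": "send_rows", "kwargs": {"plan": "0.0025 -0.005 0 0 0 0.0044 25;0.0075 -0.015 0 0 0 0.0144 25;0.0175 -0.035 0 0 0 0.0344 25;0.03 -0.0588 0 0 0 0.0578 25;0.045 -0.0888 0 0 0 0.0867 25;0.06 -0.12 0 0 0 0.1189 25;0.0763 -0.1525 0 0 0 0.15 25;0.0938 -0.1863 0 0 0 0.1844 25;0.1113 -0.2213 0 0 0 0.2178 25;0.1288 -0.2563 0 0 0 0.2522 25;0.1463 -0.29 0 0 0 0.2856 25;0.1638 -0.325 0 0 0 0.32 25;0.1813 -0.3588 0 0 0 0.3533 25;0.1963 -0.3888 0 0 0 0.3822 25;0.2113 -0.4175 0 0 0 0.4122 25;0.2225 -0.4425 0 0 0 0.4356 25;0.2325 -0.4625 0 0 0 0.4556 25;0.24 -0.4775 0 0 0 0.47 25;0.245 -0.4863 0 0 0 0.48 25;0.2475 -0.4913 0 0 0 0.4844 25"}}

```text
time_s: 7.95
eef_pos: [0.6576, 0.0962, 0.3346]
ee_rot: [0.961, -0.278, -0.0, -0.0]
force: [-0.3, 0.4, -1.7]
finger_gap: 0.395
grip_force: 45.5
```

In the tool's units: 9 mm / 800 = 0.0113, 8 mm / 800 = 0.01.

Emit:
{"fn": "send_rows", "kwargs": {"plan": "0 0 0.0038 0 0 0 25;0 0 0.0075 0 0 0 25;0 0 0.01 0 0 0 25;0 0 0.0113 0 0 0 25;0 0 0.0113 0 0 0 25;0 0 0.0113 0 0 0 25"}}

```text
time_s: 8.55
eef_pos: [0.6578, 0.0945, 0.326]
ee_rot: [0.96, -0.278, 0.0, -0.0]
force: [-0.1, -0.1, -2.0]
finger_gap: 0.395
grip_force: 45.5
```

```bash
python3 - <<'E'
from h import *
s=bot.observe(); print(s["time_s"],s["eef_pos"],s["finger_gap"],s["grip_force"],s["qvel"].round(3))
M=T(0); print("yaw",np.degrees(np.arctan2(M[1,0],M[0,0])),M[:3,2])
go(.6578,.0954,.325,-32.3)
p=snap("scene"); q=snap("wrist")
W=world(q); z=W[...,2]
for n,pp in [("scene",p),("wrist",q)]:
    for r in bot.mark_of(pp,"scanner")[:1]+bot.mark_of(pp,"blue_label")[:1]: 
        u,v=np.round(r["uv"]).astype(int); print(n,r,world(pp)[v,u])
cv2.imwrite("pics/hover.png",np.hstack([cv2.resize(p["frame"][120:330,180:390],(400,400)),cv2.resize(q["frame"],(400,300)).copy() if 0 else cv2.copyMakeBorder(cv2.resize(q["frame"],(400,300)),0,100,0,0,cv2.BORDER_CONSTANT)]))
E
```

```text
8.55 [0.65779614 0.09451448 0.32600015] 0.39507161761311776 45.517051219940186 [-0.003 -0.    -0.001  0.    -0.     0.    -0.   ]
yaw -32.32279459411987 [ 1.29393905e-04  4.75565085e-06 -9.99999992e-01]
go [-0.5 -0.8  1. ] [-0.   -0.01 -0.02]
scene {'uv': [280.0, 245.8], 'score': 0.98} [0.66893458 0.11223564 0.17863754]
scene {'uv': [277.0, 267.0], 'score': 0.77} [0.65917112 0.09466055 0.09767689]
```

View pics/hover.png

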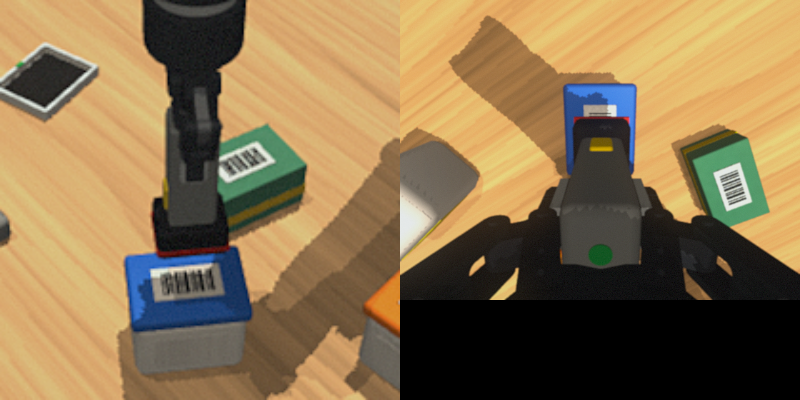

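In the hover view the scanner hangs vertically over the blue lid, nose edge about (190,250) in the left panel. The nose lines up with the label's long axis, and the dock is empty. I'll check the nose centre by ray intersection.

```bash
python3 - <<'E'
from h import *
for n in ["scene","wrist"]:
    p=snap(n); f=210/np.tan(np.radians(p["vertical_fov"])/2)
    for l,h in [("scanner",.157),("blue_label",.096)]:
        for r in bot.mark_of(p,l)[:1]:
            d=p["E"][:3,:3]@[(r["uv"][0]-p["cx"])/f,(r["uv"][1]-p["cy"])/f,1]; o=p["E"][:3,3]
            print(n,l,r["score"],o+d*(h-o[2])/d[2])
    W=world(p); z=W[...,2]; m=(z>.16)&(z<.188)&(np.linalg.norm(W[...,:2]-[.658,.095],axis=-1)<.06)
    if m.sum()>20: print(n,"nose",cv2.minAreaRect((W[m][:,:2]*1000).astype(np.float32)))
    if n=="wrist":
        m=(z>.19)&(z<.193); print(np.nanmax(z[m]) if m.any() else "")
E
```

```text
scene scanner 0.69 [0.6563147  0.09817429 0.157     ]
scene blue_label 0.62 [0.65917428 0.0944218  0.096     ]
scene nose ((656.8764038085938, 95.58770751953125), (52.01735305786133, 65.45865631103516), 57.89409255981445)
wrist scanner 0.63 [0.65556163 0.09718688 0.157     ]
wrist nose ((666.8741455078125, 87.36965942382812), (49.418766021728516, 39.07614517211914), 56.74014663696289)
0.1929941377587003
```

The nose is within 2 mm and 1° of the label. Holding for 3 s.

Emit:
{"fn": "send_rows", "kwargs": {"plan": "0 0 0 0 0 0 25;0 0 0 0 0 0 25;0 0 0 0 0 0 25;0 0 0 0 0 0 25;0 0 0 0 0 0 25;0 0 0 0 0 0 25;0 0 0 0 0 0 25;0 0 0 0 0 0 25;0 0 0 0 0 0 25;0 0 0 0 0 0 25;0 0 0 0 0 0 25;0 0 0 0 0 0 25;0 0 0 0 0 0 25;0 0 0 0 0 0 25;0 0 0 0 0 0 25;0 0 0 0 0 0 25;0 0 0 0 0 0 25;0 0 0 0 0 0 25;0 0 0 0 0 0 25;0 0 0 0 0 0 25"}}

```text
time_s: 11.15
eef_pos: [0.6578, 0.0948, 0.3259]
ee_rot: [0.961, -0.278, -0.0, -0.0]
force: [-0.4, -0.5, -1.2]
finger_gap: 0.39
grip_force: 45.5
```

In the tool's units: -10 mm / 800 = -0.0125, -8 mm / 800 = -0.01.

Emit:
{"fn": "send_rows", "kwargs": {"plan": "0 0 0 0 0 0 25;0 0 0 0 0 0 25;0 0 0 0 0 0 25;0 0 0 0 0 0 25;0 0 0 0 0 0 25;0 0 0 0 0 0 25;0 0 0 0 0 0 25;0 0 0 0 0 0 25;0 0 0 0 0 0 25;0 0 0 0 0 0 25;0 0 -0.0025 0 0 0 25;0 0 -0.0063 0 0 0 25;0 0 -0.01 0 0 0 25;0 0 -0.0125 0 0 0 25;0 0 -0.0125 0 0 0 25"}}

```text
time_s: 12.65
eef_pos: [0.6579, 0.0948, 0.3364]
ee_rot: [0.961, -0.278, 0.0, -0.0]
force: [-0.2, -0.4, -2.0]
finger_gap: 0.39
grip_force: 45.5
```

```bash
python3 - <<'E'
from h import *
s=bot.observe(); print(s["time_s"],s["eef_pos"],s["grip_force"])
go(.5405,-.3293,.335,11.3)
E
```

```text
12.65 [0.65790793 0.09484282 0.3364254 ] 45.50618290901184
go [127.4 421.2   1.3] [-2.00e-02 -5.00e-02 -4.36e+01]
```

In the tool's units: 421 mm / 800 = 0.5263, 127 mm / 800 = 0.1588, -1.3 degrees / 90 = -0.0144.

Emit:
{"fn": "send_rows", "kwargs": {"plan": "0.0013 0.005 0 0 0 -0.0044 25;0.005 0.0163 0 0 0 -0.0144 25;0.0113 0.0363 0 0 0 -0.0344 25;0.0188 0.0638 0 0 0 -0.0578 25;0.0288 0.095 0 0 0 -0.0867 25;0.0388 0.1288 0 0 0 -0.1189 25;0.0488 0.1638 0 0 0 -0.15 25;0.06 0.2 0 0 0 -0.1844 25;0.0713 0.2375 0 0 0 -0.2178 25;0.0825 0.2738 0 0 0 -0.2522 25;0.0938 0.3113 0 0 0 -0.2856 25;0.105 0.3475 0 0 0 -0.32 25;0.1163 0.3838 0 0 0 -0.3533 25;0.1263 0.4163 0 0 0 -0.3822 25;0.135 0.4475 0 0 0 -0.4122 25;0.1438 0.4738 0 0 0 -0.4356 25;0.15 0.495 0 0 0 -0.4556 25;0.155 0.5113 0 0 0 -0.47 25;0.1575 0.5213 0 0 0 -0.48 25;0.1588 0.5263 0.0013 0 0 -0.4844 25"}}

```text
time_s: 14.65
eef_pos: [0.5393, -0.3302, 0.3349]
ee_rot: [0.995, 0.098, -0.0, 0.0]
force: [0.3, 0.6, -1.5]
finger_gap: 0.388
grip_force: 45.4
```

Emit:
{"fn": "send_rows", "kwargs": {"plan": "0 0 0 0 0 0 25;0 0 0 0 0 0 25;0 0 0 0 0 0 25"}}

```text
time_s: 14.95
eef_pos: [0.5406, -0.3279, 0.335]
ee_rot: [0.995, 0.099, 0.0, -0.0]
force: [0.2, 0.5, -2.3]
finger_gap: 0.395
grip_force: 45.4
```

```bash
python3 - <<'E'
from h import *
s=bot.observe(); print(s["time_s"],s["eef_pos"],s["force"])
go(.5405,-.3293,.178,11.3);go(.5405,-.3293,.1741,11.3)
E
```

```text
14.95 [ 0.54055946 -0.32791888  0.33496987] [ 0.23530986  0.45065601 -2.27661717]
go [ -0.4   1.4 157. ] [-0.02 -0.02  0.07]
go [ -0.4   1.4 160.9] [-0.02 -0.02  0.07]
```

In the tool's units: 157 mm / 800 = 0.1963, 156 mm / 800 = 0.195.

Emit:
{"fn": "send_rows", "kwargs": {"plan": "0 0.001 0.0063 0 0 0 25;0 0.001 0.0188 0 0 0 25;0 0.001 0.0375 0 0 0 25;0 0.001 0.06 0 0 0 25;0 0.001 0.085 0 0 0 25;0 0.001 0.11 0 0 0 25;0 0.001 0.1325 0 0 0 25;0 0.001 0.1513 0 0 0 25;0 0.001 0.1663 0 0 0 25;0 0.001 0.1775 0 0 0 25;0 0.001 0.1863 0 0 0 25;0 0.001 0.1913 0 0 0 25;0 0.001 0.195 0 0 0 25;0 0.001 0.1963 0 0 0 25;0 0.001 0.1963 0 0 0 25;0 0.001 0.1963 0 0 0 25"}}

```text
time_s: 16.55
eef_pos: [0.5405, -0.3298, 0.1783]
ee_rot: [0.995, 0.098, 0.0, 0.0]
force: [-0.2, -0.5, -1.7]
finger_gap: 0.392
grip_force: 45.4
```

Emit:
{"fn": "send_rows", "kwargs": {"plan": "0 0 0.0006 0 0 0 25;0 0 0.0013 0 0 0 25;0 0 0.0019 0 0 0 25;0 0 0.0025 0 0 0 25;0 0 0.0031 0 0 0 25;0 0 0.0038 0 0 0 25;0 0 0.0038 0 0 0 25"}}

```text
time_s: 17.25
eef_pos: [0.5403, -0.3296, 0.1748]
ee_rot: [0.995, 0.098, -0.0, -0.0]
force: [0.2, -0.9, -2.0]
finger_gap: 0.39
grip_force: 45.4
```

Not touching yet, so I'll lower it in 0.3 mm steps.

In the tool's units: 0.9 mm / 800 = 0.0011, 0.6 mm / 800 = 0.0008.

Emit:
{"fn": "send_rows", "kwargs": {"plan": "0 0 0.0004 0 0 0 25;0 0 0.0008 0 0 0 25;0 0 0.0011 0 0 0 25;0 0 0.0011 0 0 0 25;0 0 0.0011 0 0 0 25"}}

```text
time_s: 17.75
eef_pos: [0.5403, -0.3297, 0.1741]
ee_rot: [0.995, 0.098, 0.0, 0.0]
force: [0.0, 0.7, 0.1]
finger_gap: 0.389
grip_force: 45.6
```

The force rose from -2 to 0 N, so the dock now carries the scanner's weight. One more small press, then I'll open slowly.

In the tool's units: 0.3 mm / 800 = 0.0004, 0.2 mm / 800 = 0.0003.

Emit:
{"fn": "send_rows", "kwargs": {"plan": "0 0 0.0003 0 0 0 25;0 0 0.0004 0 0 0 25;0 0 0.0004 0 0 0 34;0 0 0.0004 0 0 0 36;0 0 0.0004 0 0 0 40;0 0 0.0004 0 0 0 46;0 0 0.0004 0 0 0 55;0 0 0.0004 0 0 0 65;0 0 0.0004 0 0 0 75;0 0 0.0004 0 0 0 85;0 0 0.0004 0 0 0 85;0 0 0.0004 0 0 0 85;0 0 0.0004 0 0 0 85"}}

```text
time_s: 19.05
eef_pos: [0.5403, -0.3297, 0.1737]
ee_rot: [0.995, 0.098, -0.0, -0.0]
force: [0.3, 0.0, -0.1]
finger_gap: 0.993
grip_force: 0.0
```

In the tool's units: -130 mm / 800 = -0.1625, -126 mm / 800 = -0.1575.

Emit:
{"fn": "send_rows", "kwargs": {"plan": "0 0 -0.0038 0 0 0 85;0 0 -0.0125 0 0 0 85;0 0 -0.025 0 0 0 85;0 0 -0.0438 0 0 0 85;0 0 -0.065 0 0 0 85;0 0 -0.0875 0 0 0 85;0 0 -0.11 0 0 0 85;0 0 -0.13 0 0 0 85;0 0 -0.1475 0 0 0 85;0 0 -0.1575 0 0 0 85;0 0 -0.1625 0 0 0 85;0 0 -0.1625 0 0 0 85;0 0 -0.1625 0 0 0 85"}}

```text
time_s: 20.35
eef_pos: [0.5401, -0.3296, 0.3031]
ee_rot: [0.995, 0.098, -0.0, -0.0]
force: [0.2, 0.3, -0.5]
finger_gap: 0.993
grip_force: 0.0
```

```bash
python3 - <<'E'
from h import *
s=bot.observe(); print(s["time_s"],s["eef_pos"],s["finger_gap"],s["force"],s["qvel"].round(3))
p=snap("scene","end.png"); q=snap("wrist")
W=world(q); z=W[...,2]; m=(z>.150)&(z<.162)&(np.linalg.norm(W[...,:2]-[.54,-.33],axis=-1)<.05)
print(m.sum(),cv2.minAreaRect((W[m][:,:2]*1000).astype(np.float32)),np.median(z[m]))
for c in [(.657,.0955),(.486,.2545)]:
    W=world(p); z=W[...,2]; m=(z>.085)&(z<.11)&(np.linalg.norm(W[...,:2]-c,axis=-1)<.08)
    print(cv2.minAreaRect((W[m][:,:2]*1000).astype(np.float32)))
E
```

```text
20.35 [ 0.54010939 -0.32955684  0.30314597] 0.9932261189672985 [ 0.18317295  0.26002849 -0.53176705] [-0.001  0.007  0.003  0.004  0.001  0.    -0.001]
3110 ((538.3400268554688, -330.9654235839844), (41.18770980834961, 33.5982666015625), 10.847441673278809) 0.15431111676242323
((658.4371337890625, 95.19097900390625), (88.30299377441406, 114.13850402832031), 57.8763313293457)
((485.5796813964844, 253.9097900390625), (116.49103546142578, 86.64521026611328), 5.751175403594971)
```

View pics/end.png

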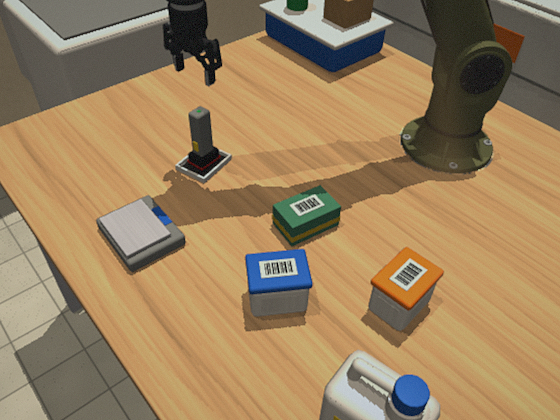

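The final picture shows the scanner upright in its dock at (203,145), the gripper clear above it, and both tubs, blue at (279,280) and orange at (405,287), unmoved.

```bash
python3 -c "
from plant import bot
print(bot.finish_job())"
```

```text
the job is handed in; nothing more can be done
None
```

The scanner was held still about 6 cm above the blue-lidded tub's label for over 3 s, lined up with its long side, then set back upright in its dock and released; neither tub moved, and the job is handed in at about 20 s.

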